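# Uncover a film can and turn its label to the scanner

### The arm

A 7-joint arm with a two-finger parallel gripper is mounted at the origin on the work surface. World frame = base frame: x ahead of the robot, y to its left, z up, the work surface at z = 0. Lengths are in m, angles in rad, forces in N, time in s.
With the tool pointing down it reaches from about 0.35 to 0.9 m from the base axis. Payload 19.9 kg.
Tool frame: the origin (TCP) lies between the finger pads; the fingertips stand 19 mm ahead of it and the grasp point (between the pads) is the TCP; z points along the fingers, y is the line along which they close (so a half turn about z gives the same grasp; the last joint's range is limited). The gripper opens to 94 mm and grips with 3 to 60 N. Pads are 16 mm wide; open, the fingers measure 119 mm over their backs; the gripper's body (75 mm by 177 mm) begins 78 mm behind the grasp point.
Start: joints at [-1.165, 0.417, -0.01, 1.614, 0.005, 1.111, -0.053], TCP at [0.27, 0.564, 0.191] pointing down, gripper open.
Joint ranges: [-2.81, 2.81], [-0.39, 2.02], [-1.27, 1.25], [0.06, 2.57], [-1.19, 4.33], [0.19, 2], [-2.82, 2.82]. Speed limits (rad/s): [1.89, 1.89, 2.39, 2.39, 3.01, 3.01, 3.01].

### API

Orientations are given as a 3x3 rotation matrix whose columns are the frame's x, y, z axes.
In Python, from rig import robot gives the robot as it stands. Calls block until the motion is done:
- robot.move_ptp(position, orientation): joint-space move of the TCP to a pose.
- robot.move_linear(position, velocity=0.15, frame=None, threshold=None): straight line of the TCP; frame=None keeps the orientation; velocity is the mean speed in m/s. With threshold (N) it stops when the force on the tool has changed by that much, and returns True; else False.
- robot.goto_joints(angles): joint-space move.
- robot.gripper_to(opening): finger opening in m; the grip force is fixed at half the most; returns when the fingers have stopped.
- robot.pause(seconds).
- robot.ik(position, orientation): joint angles nearest the present ones, or None.
- robot.get_state(): the state.
- robot.grab_frame(name): name is "scene" or "top" or "wrist"; returns the picture (420x560x3 uint8, red, green, blue); there is no depth.
- robot.camera_info(name): a dict with "fx", "fy", "cx", "cy" (pixels), "rvec" (rotation vector, rad) and "tvec" (3), from world to camera coordinates, as OpenCV has them. Camera axes: x right, y down, z forward; pixel columns grow to the right and rows downward; lengths in m; the calibration is good to about 2 mm. A picture is of the moment at which its call begins: read the wrist's pose just before it. camera_info takes no time and is no camera call; for the wrist camera it gives the pose at the moment of the call.
A pose or a line that the arm cannot do raises robot.PlanningError and nothing moves.
- robot.sign_off(): hands the job in; it is judged then, once.
The state is a dict: "time": time; "qpos": joint angles; "joint_vel": joint speeds; "effort": joint torques, N m; "ee_pos": TCP position; "tool_rot": TCP orientation; "force": force on the tool from outside, world axes, zero at the start; "moment": the same for the moment, N m; "opening": finger opening in m; "grasp_force": force on a finger pad.
Only numpy, scipy, OpenCV 4.12 (cv2) and the standard library are available. Lean on these libraries where they do the work, as an engineer would, in place of code of your own. Each camera call takes 0.05 s, during which the arm holds its last target. There are 200 camera calls.

### The job

Lift the clear dust cover off its posts and lay it gently, flat and right way up, in the black tray. Then turn the film can on its turntable until its paper label squarely faces the scanner's window, leaving the can seated on the turntable and everything released. Do not disturb the bottle, jar, film core or small can that stand about.

Things in the scene. Friction and masses are not known exactly. Their poses are not given: they have to be found in the camera images.
- station: Fixed grey station, base plate 200 x 200 x 12 mm. Origin: underside of the base, on the turntable's axis; z up. Black scanner block (56 x 70 mm, top 140 mm above the table) on its -x side, x = -112 to -168 mm. Four posts, 17 mm thick, at x, y = +-77 mm carry the cover 112 mm above the table; those at (+77,+77) and (-77,-77) end in 8 mm pins, tops at 122 mm.
- turntable_top (a point): Centre of the top of the station's turntable, 26 mm above the table: an aluminium disc of radius 80 mm with a rim 7 mm high that keeps the can centred to within 4 mm. It turns freely both ways without limit, with a light drag (about 1 N at the lug), and stays where it is left.
- window (a point): Centre of the scanner's window, on the face of the scanner block that looks at the can (towards the station's +x): 112 mm from the turntable's axis, 48.5 mm above the table.
- lamp_top (a point): Top of the fixed lamp stalk of the station, 210 mm above the table, 140 mm from the turntable's axis on the station's +y side: an upright rod of radius 7 mm, radius 13 mm in its top 45 mm. The cover passes it with 37 mm to spare if lifted straight up; turned on the way up, its corners can catch it.
- film_can: Loose round dark steel film can, radius 72.5 mm, height 45 mm, about 0.6 kg, too wide to grasp, standing in the turntable and turning with it. Origin: centre of its underside, 26 mm above the table; z up. Its paper label (48 mm wide) is on the side wall at +x, folded over onto the lid (71 mm above the table). A steel lug stands on the lid at -x, across the lid from the label.
- lug (a point): Middle of the top of the can's lug, 50 mm from the can's axis, 93 mm above the table. The lug is an upright block 36 mm long (32 to 68 mm from the axis), 14 mm thick along the can's y, standing 22 mm above the lid; pushed sideways, it turns the can. The cover, while on, is 19 mm above it.
- label (a point): Centre of the paper label on the can's side wall, 73 mm from the can's axis along its +x, 48.5 mm above the table when the can stands on the turntable.
- cover: Loose square dust cover of clear plastic with black edge strips, 180 x 180 x 6 mm, about 0.25 kg, lying on the four posts; two 14 mm holes, at its (+77,+77) and (-77,-77) mm corners, are over the two pins. Origin: centre of its underside; z up. Raised more than 10 mm, it clears the pins.
- handle (a point): Middle of the top edge of the cover's black bar handle, 40 mm above the cover's underside. The bar is in the middle of the cover, 90 mm long along the cover's x, 18 mm thick along its y, and stands 34 mm above the plate.
- tray: Fixed shallow black tray, outside 226 x 226 mm, 18 mm high, walls 6 mm thick, its floor 6 mm above the table (inside 214 x 214 mm). Origin: centre of its underside, on the table; z up, x and y along its walls. The cover fits in any of four quarter turns.
- bottle: Loose white bottle, bystander, radius 33 mm, 190 mm tall; origin: centre of its underside.
- jar: Loose amber jar, bystander, radius 36 mm, 90 mm tall; origin: centre of its underside.
- core: Loose black plastic film core (short thick ring), bystander, radius 38 mm, 35 mm tall; origin: centre of its underside.
- small_can: Loose small film can, bystander, radius 45 mm, 40 mm tall; origin: centre of its underside.

How it is judged:
By the outcome, as a careful person would: the job done as asked, in the order asked, and still so for the second after the job is handed in, with the robot touching nothing.
It also fails if it takes over 61 s, if anything falls off the work surface, if the arm or the gripper's body presses on something with over 40 N, if the wrist force passes 120 N, or if a joint passes its speed limit or range.

## Working session

There is one attempt and no reset: what is moved stays moved. The work goes in short steps, each a Python script; the robot and the scene stay as the last script left them, time stands still between calls to the robot, and variables do not carry over. Pictures are saved under pics/ and viewed, at most 12 in all, crops included, and the job is handed in when it is done.

```bash
mkdir -p pics; ls; python3 - <<'E'
from rig import robot
import cv2
for n in("scene","top"):
    im=robot.grab_frame(n); cv2.imwrite(f"pics/{n}0.png",im[:,:,::-1]); c=robot.camera_info(n);print(n,c)
print(robot.get_state())
E
```

```text
pics
scene {'fx': 486.74632191423893, 'fy': 486.74632191423893, 'cx': 275.24545902011306, 'cy': 201.16096949331114, 'rvec': array([ 2.25301432,  0.8577349 , -0.34951347]), 'tvec': array([-0.44861878, -0.18915312,  1.81525883])}
top {'fx': 426.1490125907851, 'fy': 426.1490125907851, 'cx': 273.9592773228001, 'cy': 211.49194977881288, 'rvec': array([ 2.14947967, -2.14013273,  0.14689992]), 'tvec': array([-0.00976135,  0.61514308,  1.33760627])}
{'time': 0.1, 'qpos': array([-1.16550326,  0.41788777, -0.01031941,  1.61409741,  0.00470248,
        1.11070106, -0.05300259]), 'joint_vel': array([-1.02116509e-03, -2.75885183e-03,  1.34481909e-04, -5.97463574e-04,
       -2.10212986e-03, -8.22784495e-05,  7.22240666e-04]), 'effort': array([ 1.75081073e-03, -8.52584624e+01,  6.40357509e-01, -4.26686597e+01,
       -4.88527701e-02,  1.64387631e-02,  4.64992354e-05]), 'ee_pos': array([0.2698998 , 0.56333407, 0.19081129]), 'tool_rot': array([[-9.01846652e-01,  4.32056091e-01, -3.88755960e-04],
       [ 4.32056258e-01,  9.01846105e-01, -9.96592507e-04],
       [-7.99858150e-05, -1.06673806e-03, -9.99999428e-01]]), 'force': array([ 0.29568124,  0.48433288, -0.11805417]), 'moment': array([ 0.01368282, -0.00319828,  0.04178899]), 'grasp_force': 0.0, 'opening': 0.0939904445377652}
```

View pics/scene0.png

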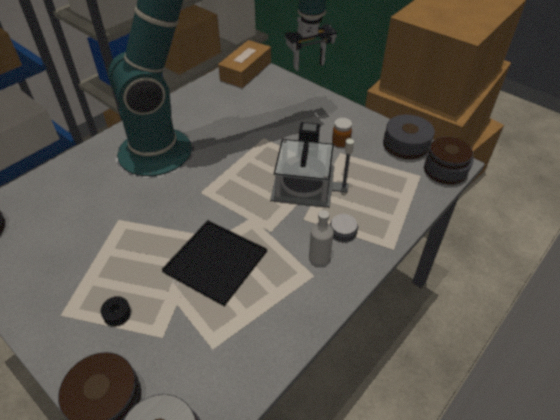

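View pics/top0.png

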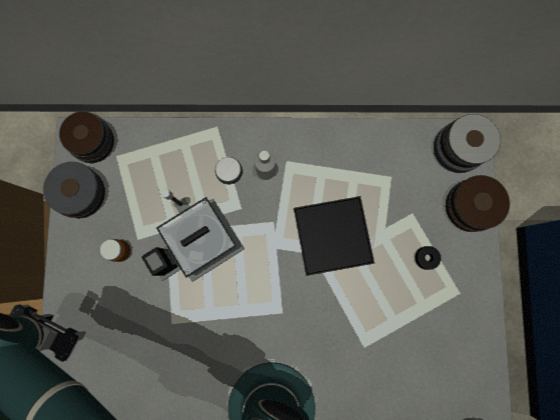

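The scene picture shows the station at about (305,175) and the tray at (215,262). In the top picture, the cover is at (199,238) with its bar at (195,236), the scanner at (157,262), the lamp at (175,198) and the tray corners near (295,211), (360,197), (373,262), (307,275). I'll enlarge the crops next.

```bash
cat > h.py <<'E'
import numpy as np, cv2
from rig import robot
def cam(n):
    c=robot.camera_info(n); R=cv2.Rodrigues(c["rvec"])[0]; K=np.array([[c["fx"],0,c["cx"]],[0,c["fy"],c["cy"]],[0,0,1]])
    return K,R,np.array(c["tvec"])
def onplane(C,uv,z):
    K,R,t=C; o=-R.T@t; d=R.T@np.linalg.solve(K,[uv[0],uv[1],1]); return o+d*(z-o[2])/d[2]
def proj(C,P):
    K,R,t=C; p=(np.atleast_2d(P)@R.T+t)@K.T; return p[:,:2]/p[:,2:]
def tri(Cs,uvs):
    A=[];b=[]
    for C,uv in zip(Cs,uvs):
        K,R,t=C;o=-R.T@t;d=R.T@np.linalg.solve(K,[*uv,1]);d/=np.linalg.norm(d);M=np.eye(3)-np.outer(d,d);A.append(M);b.append(M@o)
    return np.linalg.lstsq(np.vstack(A),np.hstack(b),rcond=None)[0]
def down(yaw):  # tool x axis at yaw, z down
    c,s=np.cos(yaw),np.sin(yaw); return np.array([[c,s,0],[s,-c,0],[0,0,-1.]])
E
python3 - <<'E'
from h import *
T=cam("top")
for n,uv,z in [("tray",p,.018) for p in [(295,211),(360,197),(373,262),(307,275)]]+[("bar",(195,236),.152),("scan",(157,258),.14),("lamp",(168,193),.21),("bottle",(264,156),.19),("jar",(112,250),.09),("scan",(229,170),.04),("core",(428,257),.035)]: print(n,onplane(T,uv,z).round(3))
a=cv2.imread("pics/top0.png")[185:285,140:250]; b=cv2.imread("pics/scene0.png")[110:210,255:365]
a,b=[cv2.resize(x,None,fx=5.4,fy=5.4,interpolation=cv2.INTER_CUBIC) for x in(a,b)]
cv2.imwrite("pics/tc.png",a);cv2.imwrite("pics/sc.png",b)
E
```

```text
tray [ 0.621 -0.076  0.018]
tray [ 0.669 -0.292  0.018]
tray [ 0.455 -0.329  0.018]
tray [ 0.412 -0.115  0.018]
bar [0.525 0.226 0.152]
scan [0.46  0.339 0.14 ]
lamp [0.644 0.296 0.21 ]
bottle [0.76  0.022 0.19 ]
jar [0.486 0.494 0.09 ]
scan [0.753 0.142 0.04 ]
core [ 0.471 -0.502  0.035]
```

View pics/tc.png

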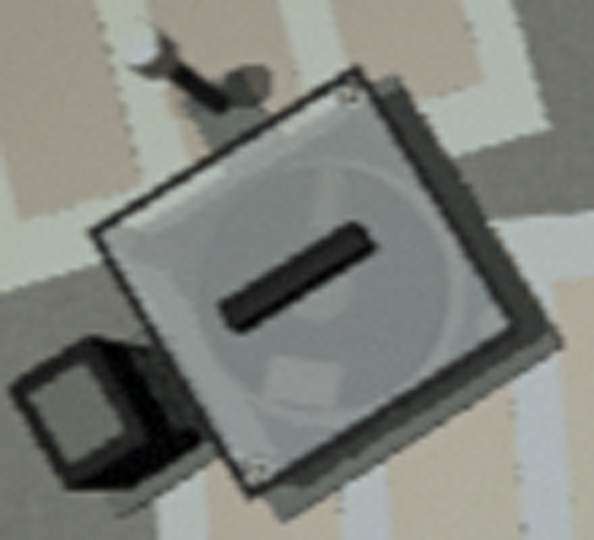

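View pics/sc.png

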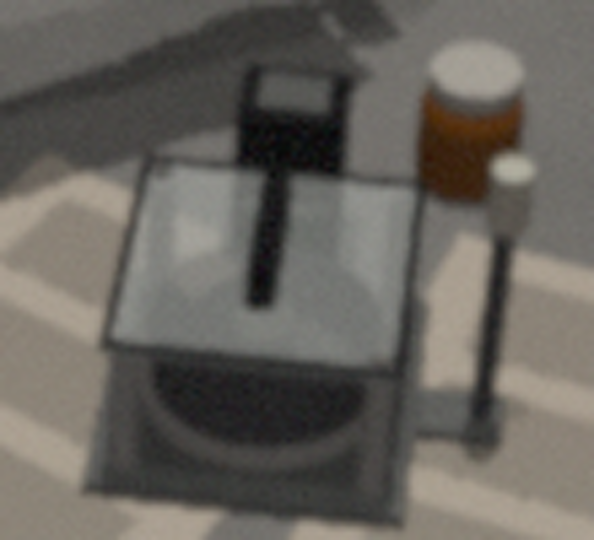

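The crops show the cover corners clearly in both views. In the top crop they are (355,70), (92,233), (250,495), (515,335). In the scene crop they are (405,370), (422,185), (150,160), (106,345). The label shows through the cover at top-crop (303,382). Next I'll triangulate these and get the tray outline from its darkness.

```bash
cat > m.py <<'E'
from h import *
T,S=cam("top"),cam("scene")
ft=lambda p:(140+(p[0]+.5)/5.4-.5,185+(p[1]+.5)/5.4-.5)
fs=lambda p:(255+(p[0]+.5)/5.4-.5,110+(p[1]+.5)/5.4-.5)
cor=[tri((T,S),(ft(a),fs(b))) for a,b in [((355,70),(405,370)),((92,233),(422,185)),((250,495),(150,160)),((515,335),(106,345))]]
cor=np.array(cor);c=cor.mean(0)
ux=cor[0]-cor[1]+cor[3]-cor[2]; uy=cor[0]-cor[3]+cor[1]-cor[2]
print(cor.round(4),c.round(4),np.linalg.norm(ux)/2,np.linalg.norm(uy)/2,np.degrees([np.arctan2(ux[1],ux[0]),np.arctan2(uy[1],uy[0])-np.pi/2]))
h=[tri((T,S),(ft(a),fs(b))) for a,b in [((230,314),(278,172)),((363,234),(260,296))]]
print("handle",np.round(h,4),np.mean(h,0))
print("lamp",tri((T,S),(ft((143,48)),fs((514,168)))),"label lid",onplane(T,ft((303,382)),.071))
for n,C,roi in(("top",T,(280,180,110,110)),("scene",S,(150,210,130,100))):
    im=cv2.imread(f"pics/{n}0.png",0);x,y,w,hh=roi;_,m=cv2.threshold(im[y:y+hh,x:x+w],45,255,cv2.THRESH_BINARY_INV)
    k=max(cv2.findContours(m,0,1)[0],key=cv2.contourArea); q=cv2.approxPolyDP(k,6,True)[:,0]+[x,y]
    P=np.array([onplane(C,p,.018) for p in q]); print(n,q.tolist(),P.round(4).tolist(),P.mean(0))
    W=cv2.perspectiveTransform  # rectify contour to table plane
    Kp=np.array([onplane(C,p,.018)[:2] for p in k[:,0]+[x,y]],np.float32); print(cv2.minAreaRect(Kp*1000))
E
python3 m.py
```

```text
[[0.6476 0.2048 0.1207]
 [0.5525 0.3501 0.1178]
 [0.4068 0.2562 0.1165]
 [0.4974 0.1114 0.1132]] [0.5261 0.2306 0.1171] 0.1722244162300292 0.1751570658026021 [-57.38729387 -57.67661591]
handle [[0.5048 0.2622 0.1564]
 [0.5506 0.1939 0.129 ]] [0.52772502 0.22804305 0.14270632]
lamp [0.64335172 0.3028543  0.2092827 ] label lid [0.47149334 0.23738208 0.071     ]
top [[359, 197], [294, 209], [307, 274], [373, 262]] [[0.6686, -0.2887, 0.018], [0.6275, -0.0731, 0.018], [0.4151, -0.1147, 0.018], [0.4547, -0.329, 0.018]] [ 0.54144949 -0.20137626  0.018     ]
((541.8014526367188, -201.40365600585938), (222.0493927001953, 222.18450927734375), 10.525139808654785)
scene [[207, 221], [163, 271], [224, 304], [265, 249]] [[0.4168, -0.1187, 0.018], [0.4636, -0.3353, 0.018], [0.676, -0.2943, 0.018], [0.631, -0.0789, 0.018]] [ 0.54684727 -0.20680339  0.018     ]
((546.45849609375, -207.10743713378906), (225.5470733642578, 226.14874267578125), 10.428680419921875)
```

Heights agree with the text: plate at 117 mm, lamp at 209 mm, tray side 222–226 mm. The cover centre is (0.526, 0.230) with yaw −57.5°. The tray is at (0.543, −0.203) with yaw 10.5° (mod 90°). I'll move above the handle and check with the wrist camera.

```bash
cat > a.py <<'E'
from h import *
p0=robot.get_state()["ee_pos"]
for y in(-57.5,122.5):
    for P,yy in(((.5265,.2295,.30),y),((.5265,.2295,.143),y),((.543,-.203,.22),y-22),((.543,-.203,.037),y-22)):
        q=robot.ik(P,down(np.radians(yy))); print(y,None if q is None else np.round(q,2))
robot.move_linear([p0[0],p0[1],.30])
yaw=min((-57.5,122.5),key=lambda y:abs(robot.ik((.5265,.2295,.3),down(np.radians(y)))[6]))
robot.move_ptp((.5265,.2295,.30),down(np.radians(yaw)))
C=cam("wrist");im=robot.grab_frame("wrist");cv2.imwrite("pics/w1.png",im[:,:,::-1]);np.savez("w1",K=C[0],R=C[1],t=C[2])
s=robot.get_state();print(yaw,s["time"],s["ee_pos"],s["qpos"].round(2),s["force"])
f=np.radians(-57.5);u=np.array([np.cos(f),np.sin(f),0])
for z,l in((.152,.045),(.118,.09)): print(proj(C,[np.array([.5265,.2295,z])+k*l*u for k in(-1,0,1)]))
E
python3 a.py
```

```text
-57.5 [-1.28  0.4   1.09  1.63 -0.36  1.34 -2.71]
-57.5 [-1.24  0.62  1.08  1.82 -0.61  1.09 -2.51]
-57.5 [-0.49  0.51  1.09  1.72 -0.48  1.21 -2.23]
-57.5 [-0.45  0.84  1.08  1.87 -0.89  1.01 -1.93]
122.5 [-0.69  0.25  0.28  1.61 -0.07  1.29  0.16]
122.5 [-0.67  0.39  0.26  1.8  -0.12  0.97  0.2 ]
122.5 [-0.39  0.44  0.93  1.72 -0.37  1.17  0.82]
122.5 [-0.3   0.68  0.82  1.87 -0.64  0.88  1.02]
122.5 2.575 [0.52594618 0.23102134 0.29981884] [-0.71  0.25  0.3   1.61 -0.08  1.29  0.17] [0.38360964 0.70554984 0.54640127]
[[275.70456198 151.05418255]
 [275.59724796 198.04381453]
 [275.49617442 242.30092736]]
[[275.85046283 103.22395229]
 [275.64651554 191.64842931]
 [275.46371777 270.90320626]]
```

View pics/w1.png

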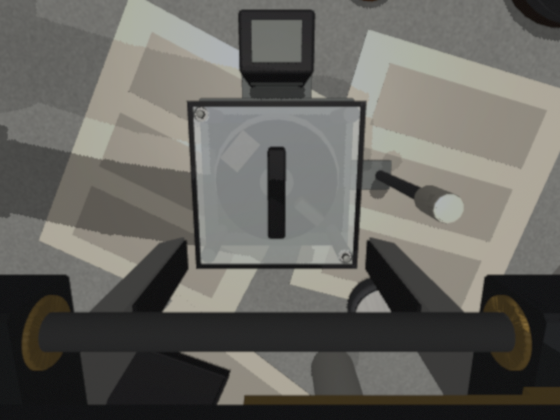

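The wrist view shows the bar at (277,147)–(277,238), aligned with the tool, about 4 px nearer the scanner than predicted. The label is at (240,150) and the lug near (312,212). I'll correct for that offset and grasp.

```bash
cat > b.py <<'E'
from h import *
d=np.load("w1.npz");C=(d["K"],d["R"],d["t"])
ends=[onplane(C,p,.152) for p in((277,147),(277,238))]; c=np.mean(ends,0)
pl=np.mean([onplane(C,p,.115) for p in((189,102),(365,102),(357,267),(197,267))],0)
e=ends[1]-ends[0];yaw=np.degrees(np.arctan2(e[1],e[0]))
print(c,pl,np.linalg.norm(e),yaw,"label",onplane(C,(240,150),.071),"lug",onplane(C,(312,212),.093))
p=(c+pl)[:2]/2
R=down(np.radians(yaw+180))
robot.move_ptp((*p,.25),R); robot.gripper_to(.05)
print(robot.move_linear((*p,.145),velocity=.1,threshold=6))
robot.gripper_to(0)
s=robot.get_state();print(s["time"],s["ee_pos"],s["opening"],s["grasp_force"],s["force"],s["moment"])
robot.move_linear((*p,.175),velocity=.04)
s=robot.get_state();print(s["ee_pos"],s["opening"],s["grasp_force"],s["force"],s["moment"])
E
python3 b.py
```

```text
[0.5254166  0.23370349 0.152     ] [0.52643112 0.23229214 0.115     ] 0.08926537436879027 -57.31993522999166 label [0.46978245 0.24118345 0.071     ] lug [0.57681991 0.22811527 0.093     ]
False
5.7833 [0.52592805 0.23297493 0.14498243] 0.0007328710635930611 0.0 [-0.36335271 -0.15155044  0.60286379] [-0.07739578 -0.02722388 -0.02918818]
[0.52578119 0.23296659 0.17477696] 0.0005907890561271057 0.0 [-0.05520397 -0.13714953  0.27015484] [ 0.02027169  0.02120149 -0.06095727]
```

The gripper closed on nothing, so I'll look.

```bash
python3 - <<'E'
from h import *
a=robot.grab_frame("scene")[60:230,230:400,::-1];t=robot.grab_frame("top")[150:320,110:280,::-1]
w=robot.grab_frame("wrist")[:,:,::-1]
r=np.hstack([cv2.resize(x,(399,300),interpolation=2) for x in(a,w)]); 
cv2.imwrite("pics/x1.png",np.vstack([r,np.hstack([cv2.resize(t,(300,300)),np.zeros((300,498,3),np.uint8)])]))
s=robot.get_state();print(s)
E
```

```text
{'time': 6.8333, 'qpos': array([-0.69515821,  0.35325648,  0.28102954,  1.76654272, -0.11156834,
        1.03769749,  0.19664515]), 'joint_vel': array([ 0.00089761,  0.00152987, -0.00086479, -0.0012528 , -0.00031337,
        0.0002375 , -0.00016924]), 'effort': array([-7.75890163e-03, -7.46529579e+01,  5.16637266e+00, -4.07096922e+01,
       -4.29021567e-02,  3.12146370e-02,  3.84766545e-04]), 'ee_pos': array([0.52582073, 0.23295049, 0.17475305]), 'tool_rot': array([[-5.39963707e-01,  8.41688241e-01, -3.15446093e-04],
       [ 8.41688300e-01,  5.39963665e-01, -2.12781508e-04],
       [-8.76626505e-06, -3.80401578e-04, -9.99999928e-01]]), 'force': array([ 0.07049141, -0.73554166, -0.68497162]), 'moment': array([-0.09245194, -0.00058823,  0.02664406]), 'grasp_force': 0.0, 'opening': 0.000726072115186814}
```

View pics/x1.png

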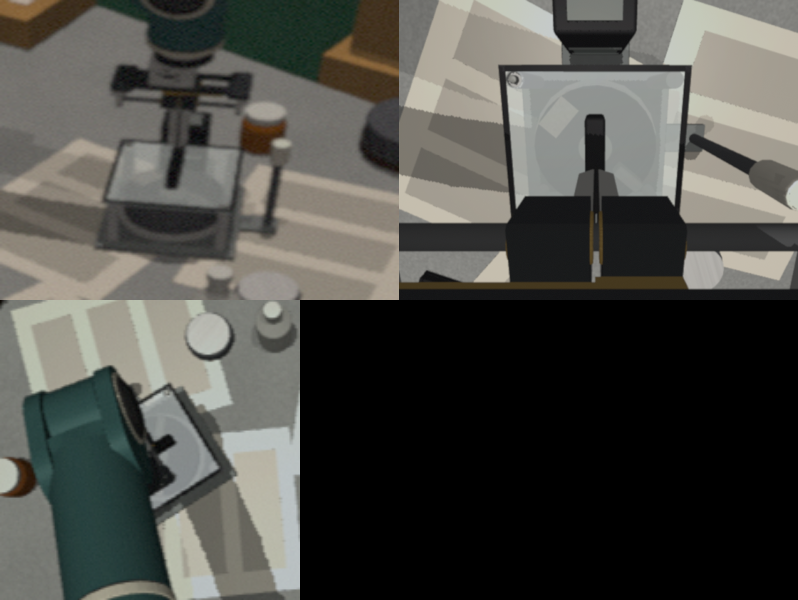

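The cover is undisturbed, with the tips closed right above the bar. In the wrist panel the bar's scanner end is at (595,115), which is (275,161) in the frame, and the plate corners are at (142,94) and (410,94). I'll triangulate the bar's real height from the two wrist poses and check the tip position.

```bash
python3 - <<'E'
from h import *
d=np.load("w1.npz");C=(d["K"],d["R"],d["t"]);D=cam("wrist")
print("cams",-C[1].T@C[2],-D[1].T@D[2])
print("bar end",tri((C,D),((277,147),(275,161))))
for a,b in(((189,102),(142,94)),((365,102),(410,94))): print("corner",tri((C,D),(a,b)))
S=cam("scene");s=robot.get_state();tip=s["ee_pos"]+.019*s["tool_rot"][:,2]
f=np.radians(-57.3);u=np.array([np.cos(f),np.sin(f),0]);b=np.array([.5259,.233,.152])
print("scene tip, bar ends",proj(S,[tip,b-.045*u,b+.045*u]),"wrist",proj(D,[tip,b-.045*u,b+.045*u]))
w=robot.grab_frame("wrist")[100:360,190:380,::-1];a=robot.grab_frame("scene")[85:165,265:345,::-1]
cv2.imwrite("pics/x2.png",np.hstack([cv2.resize(w,(380,520),interpolation=2),cv2.resize(a,(416,520),interpolation=2)]))
E
```

```text
cams [0.48958895 0.28812387 0.49261904] [0.48945093 0.29006528 0.36748252]
bar end [0.50169452 0.27010702 0.13146861]
corner [0.40587646 0.25959073 0.12425322]
corner [0.55206332 0.353433   0.12298745]
scene tip, bar ends [[305.39412557 148.66686218]
 [306.95862895 140.79889316]
 [303.73754725 158.65905788]] wrist [[275.88550201 237.03885271]
 [276.01658346 163.32850902]
 [276.08436798 300.74360578]]
```

View pics/x2.png

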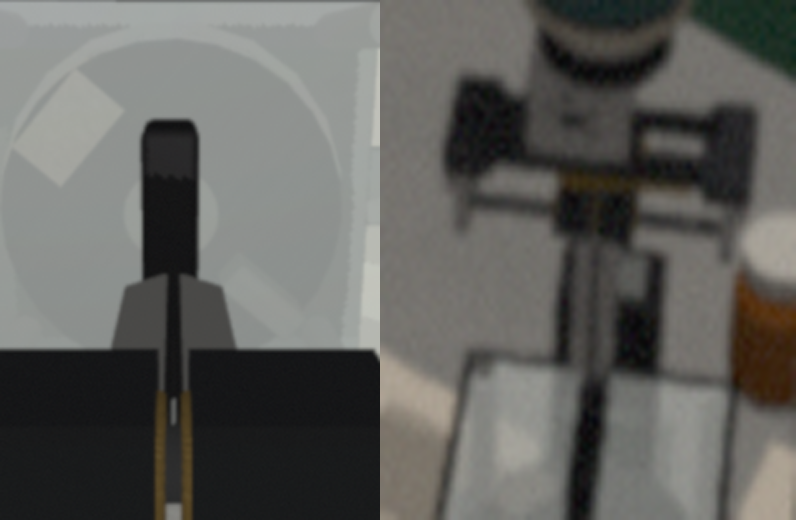

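The scene panel shows the fingertips ending near frame (305,143). The prediction was 149, so the tips appear about 25 mm higher than the stated geometry. I'll gently probe the bar's top with the closed fingers to calibrate this.

```bash
python3 - <<'E'
from h import *
p=robot.get_state()["ee_pos"]
r=robot.move_linear((p[0],p[1],.128),velocity=.02,threshold=3)
s=robot.get_state();print(r,s["time"],s["ee_pos"],s["force"])
robot.move_linear((p[0],p[1],s["ee_pos"][2]+.012),velocity=.05)
E
```

```text
True 8.5833 [0.52586592 0.23293619 0.13823219] [-1.71526225 -1.14508159  6.71447674]
```

Contact came at TCP z = 0.138 on a bar whose top is at about 0.152. The real fingertips are therefore about 33 mm higher than the nominal ones (tip ≈ TCP + 14 mm). I'll use that offset and regrasp lower, with a guard.

```bash
python3 - <<'E'
from h import *
p=robot.get_state()["ee_pos"]
robot.move_linear((p[0],p[1],.165),velocity=.1)
robot.gripper_to(.06)
print(robot.move_linear((p[0],p[1],.130),velocity=.08,threshold=5),robot.move_linear((p[0],p[1],.112),velocity=.04,threshold=4))
robot.gripper_to(0)
s=robot.get_state();print(s["time"],s["ee_pos"],s["opening"],s["grasp_force"],s["force"],s["moment"])
if s["opening"]>.01:
    robot.move_linear((p[0],p[1],s["ee_pos"][2]+.03),velocity=.04)
    s=robot.get_state();print(s["time"],s["ee_pos"],s["opening"],s["grasp_force"],s["force"],s["moment"])
    a=robot.grab_frame("scene")[80:220,240:380,::-1];w=robot.grab_frame("wrist")[:,:,::-1]
    cv2.imwrite("pics/x3.png",np.hstack([cv2.resize(x,(400,400),interpolation=2) for x in(a,w)]))
E
```

```text
False False
12.2167 [0.52594947 0.23298603 0.11203284] 0.018059945614670215 29.99958872795105 [-0.64213528 -0.25095837  1.38074163] [-0.12198369  0.14608289  0.00405465]
13.1167 [0.5258402  0.23300487 0.14182745] 0.01758883502591184 29.99844253063202 [ 0.3941224  -0.05446674 -3.43205699] [-0.04970302  0.01926319 -0.00127671]
```

It's grasped: opening 18 mm, about 3 N of lifted weight, small moments. I'll carry it to the tray and lower it gently.

```bash
cat > c.py <<'E'
from h import *
def show(s=None):
    s=robot.get_state();print(round(s["time"],2),s["ee_pos"].round(4),round(s["opening"],4),s["grasp_force"].round(1) if hasattr(s["grasp_force"],"round") else s["grasp_force"],s["force"].round(2),s["moment"].round(2))
p=robot.get_state()["ee_pos"]; R=down(np.radians(100.5)); t=(.543,-.203)
print(robot.ik((*t,.004),R))
robot.move_linear((p[0],p[1],.21),velocity=.12)
robot.move_linear((*t,.20),velocity=.17,frame=R)
robot.move_linear((*t,.05),velocity=.12);robot.pause(.3);show()
print(robot.move_linear((*t,.016),velocity=.04,threshold=3));show()
cv2.imwrite("pics/x4.png",np.hstack([cv2.resize(robot.grab_frame("top")[150:320,260:430,::-1],(400,400)),cv2.resize(robot.grab_frame("wrist")[:,:,::-1],(400,400))]))
E
python3 c.py
```

```text
[-0.02552111  0.62006529  0.4309783   1.86949699 -0.37186221  0.73165439
  0.79825007]
18.35 [ 0.5431 -0.203   0.0503] 0.0176 29.998466670513153 [ 0.66 -0.52 -2.86] [-0.06  0.08  0.01]
False
19.35 [ 0.5431 -0.203   0.0162] 0.0178 29.99843806028366 [-0.21 -0.29 -2.27] [-0.08  0.08  0.05]
```

View pics/x4.png

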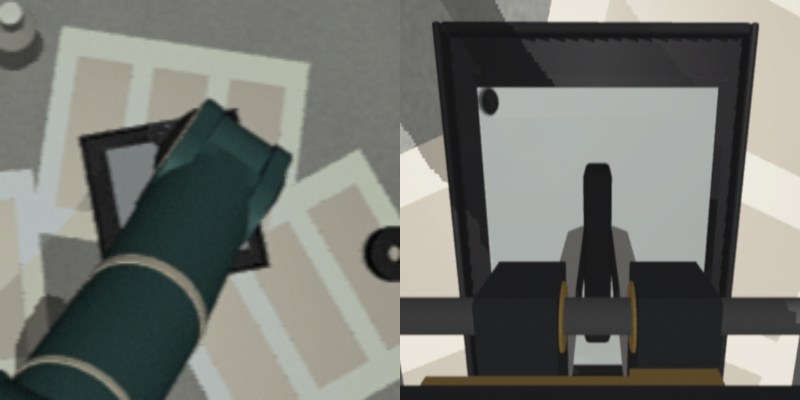

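The cover sits inside the tray walls, parallel, with gaps on all sides. Now I'll set it down and release.

```bash
cat > d.py <<'E'
from h import *
from importlib import import_module
def show():
    s=robot.get_state();print(round(s["time"],2),s["ee_pos"].round(4),round(s["opening"],4),s["force"].round(2),s["moment"].round(2))
t=(.543,-.203)
print(robot.move_linear((*t,.001),velocity=.012,threshold=2.5));show()
robot.gripper_to(.045);show()
robot.move_linear((*t,.10),velocity=.1)
# hover over the station for a look
robot.move_linear((*t,.25),velocity=.2)
u=np.array([np.cos(np.radians(-57.3)),np.sin(np.radians(-57.3))])
c=np.array([.526,.2325])
robot.move_ptp((*(c+.05*u),.25),down(np.radians(122.7)));show()
C=cam("wrist");im=robot.grab_frame("wrist");np.savez("w2",K=C[0],R=C[1],t=C[2])
cv2.imwrite("pics/w2.png",im[:,:,::-1]);t=robot.grab_frame("top")[:,:,::-1]
cv2.imwrite("pics/w2c.png",np.hstack([im[:,:,::-1],cv2.resize(t[180:290,280:390],(240,240)).repeat(1,0)[:240] if 0 else np.vstack([cv2.resize(t[180:290,280:390],(240,240)),np.zeros((180,240,3),np.uint8)])]))
E
python3 d.py
```

```text
True
20.28 [ 0.543  -0.203   0.0059] 0.018 [-0.43  0.36  6.61] [0.08 0.21 0.05]
20.9 [ 0.5424 -0.2028  0.0054] 0.0451 [ 0.38 -0.84 -0.6 ] [-0.08  0.02  0.01]
24.35 [0.5535 0.1888 0.25  ] 0.0447 [ 0.41 -0.4   0.21] [-0.09  0.02 -0.02]
```

View pics/w2c.png

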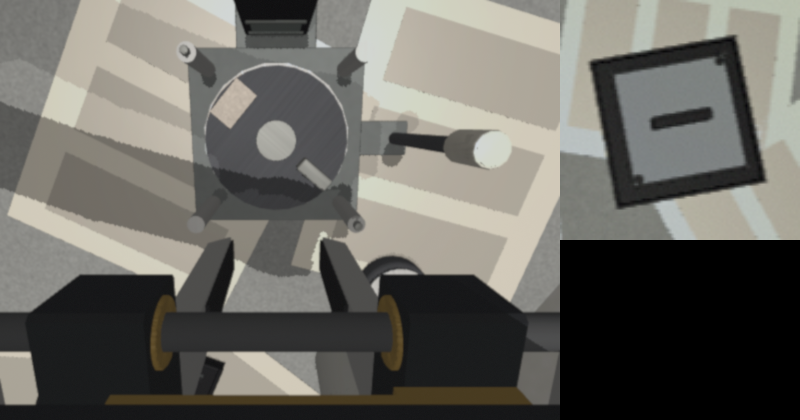

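The cover lies flat and centred in the tray. In the wrist frame the lid centre is at about (277,137), the label at (233,103), the lug top from (303,164) to (326,187), and the pins at (186,50) and (357,226). I'll compute the angles.

```bash
python3 - <<'E'
from h import *
d=np.load("w2.npz");C=(d["K"],d["R"],d["t"])
f=lambda uv,z:onplane(C,uv,z)[:2]
ang=lambda v:np.degrees(np.arctan2(v[1],v[0])).round(1)
a,b=f((186,50),.122),f((357,226),.122);e,g=f((197,225),.112),f((356,55),.112)
ax=(a+b)/2;print("axis",ax,"sep",np.linalg.norm(a-b),"diag yaw (+45)",ang(b-a),ang(b-a)-45)
L=[f(p,.071) for p in((206,136),(348,136),(277,64),(277,208))];cc=np.mean(L,0);print("can",cc,np.linalg.norm(L[0]-L[1]),np.linalg.norm(L[2]-L[3]), "hub",f((276,140),.071))
lab=f((233,103),.071);l1,l2=f((303,164),.093),f((326,187),.093)
for c in(cc,ax):print("label",ang(lab-c),"lug",ang(l1-c),ang(l2-c),np.linalg.norm(l1-c),np.linalg.norm(l2-c))
print("lug axis",ang(l2-l1))
w=cv2.imread("pics/w2.png")[40:240,170:370];cv2.imwrite("pics/w2z.png",cv2.resize(w,(600,600),interpolation=2))
E
```

```text
axis [0.52588563 0.23260678] sep 0.21344973225227482 diag yaw (+45) -12.8 -57.8
can [0.5250534  0.23530967] 0.14413322937425113 0.14353967561469036 hub [0.52546    0.23277843]
label 174.9 lug -11.4 -11.6 0.03506660309775076 0.06740926883606745
label 172.2 lug -7.2 -9.5 0.03380739667372836 0.06609543564936358
lug axis -11.9
```

View pics/w2z.png

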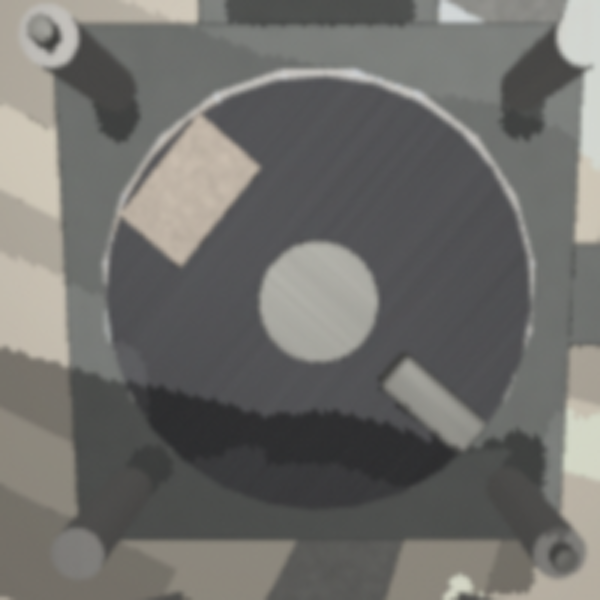

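The lug points at yaw ≈ −9° and must reach −57.5°, opposite the scanner. I'll push it with closed fingers, the wide side of the hand kept radial so it stays clear of the lamp.

```bash
cat > e.py <<'E'
from h import *
AX=np.array([.5257,.2327])
def pose(phi,off,z,r=.05):
    a=np.radians(phi);rd=np.array([np.cos(a),np.sin(a)]);tg=np.array([-rd[1],rd[0]])
    return (*(AX+r*rd+off*tg),z),down(a+np.pi/2)
def show():
    s=robot.get_state();print(round(s["time"],2),s["ee_pos"].round(4),round(s["opening"],4),s["force"].round(2),s["moment"].round(2))
def look(name):
    C=cam("wrist");im=robot.grab_frame("wrist");np.savez(name,K=C[0],R=C[1],t=C[2]);cv2.imwrite(f"pics/{name}.png",im[:,:,::-1])
E
cat > f.py <<'E'
from e import *
for ph in(-9,-30,-57): print(np.round(robot.ik(*pose(ph,.015,.065)),2))
robot.gripper_to(0)
p,R=pose(-9,.029,.16);robot.move_ptp(p,R)
hit=robot.move_linear(pose(-9,.029,.065)[0],velocity=.08,threshold=4);print(hit);show()
if not hit:
    robot.move_linear(*[pose(-9,.017,.065)[0]],velocity=.05);show()
    for ph in np.linspace(-9,-57.5,7)[1:]:
        p,R=pose(ph,.017,.065);
        if robot.move_linear(p,velocity=.06,frame=R,threshold=15):print("stop");break
    show()
    robot.move_linear(pose(-57.5,.03,.065)[0],velocity=.06)
    robot.move_linear(pose(-57.5,.03,.16)[0],velocity=.15)
    robot.move_ptp((*pose(-57.5,0,0)[0][:2],.25),down(np.radians(122.7)));show();look("w3")
    w=cv2.imread("pics/w3.png")[40:240,170:370];cv2.imwrite("pics/w3z.png",cv2.resize(w,(600,600),interpolation=2))
E
python3 f.py
```

```text
[-0.77  0.6   0.45  1.73 -0.32  0.89 -0.35]
[-0.8   0.6   0.52  1.75 -0.37  0.89 -0.64]
[-0.85  0.59  0.62  1.8  -0.43  0.89 -1.03]
False
27.34 [0.5799 0.2536 0.0655] 0.0001 [-0.23  0.27 -0.03] [-0.03  0.06 -0.01]
27.73 [0.5778 0.2412 0.0652] 0.0004 [-0.85  0.67 -0.71] [-0.02  0.03  0.04]
29.48 [0.5669 0.2    0.0649] 0.0 [-0.67  0.07  0.13] [-0.05  0.11  0.03]
31.93 [0.5524 0.1905 0.2493] 0.0007 [0.09 0.88 0.11] [-0.01 -0.    0.01]
```

View pics/w3z.png

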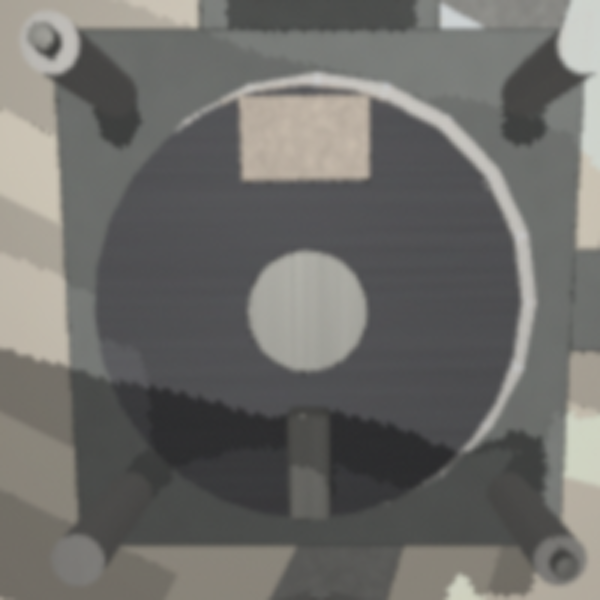

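In the final view the label edge is level, (241,181)–(370,180), so it's parallel to the scanner face within about 0.5°. The can is seated, the lug is diametrically opposite, and the arm is clear. I'll hand it in.

```bash
python3 -c "
from rig import robot
print(robot.sign_off())"
```

```text
the job is handed in; nothing more can be done
None
```

I laid the cover flat and upright in the tray, turned the can so its label faces the scanner window to within about 0.5° by camera, and handed the job in at about 32 s with everything released; the can rests about 4 mm off-centre against the rim, which is within its play.

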